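# Snap the cap onto the refill bottle and keep it pressed

## Task

Pick up the ribbed snap cap, set it upright over the barbed neck of the refill bottle in its dock, and press it straight down past the click until its rim sits fully home on the collar. Finish while still holding the cap: the gripper keeps pressing it down firmly (about 10 N) when the program ends. Leave everything else on the table where it stands.

Things in the scene. Friction and masses are not known exactly. Their poses are not given: they have to be found in the camera images.
- cap: the snap cap: white ribbed plastic cylinder, 42 mm outer diameter, 42 mm high, 20 to 45 g, flat closed top, open underneath; it stands upright on the table, open end down. Origin at the centre of its underside (the rim), z up. Inside: 34 mm wide and 38 mm deep, but for a lip (27 mm bore) that lies 5 to 8 mm above the rim
- cap_top (a point): centre of the cap's flat top face, 42 mm above its rim
- bottle: the refill bottle: white, round, 92 mm diameter, rigid in a dark steel dock 150 x 130 x 14 mm fixed to the table, neck vertical. Origin on the table below the neck's axis. The shoulder is 80 mm wide at 97 mm above the table and 42 mm at 106 mm; above it only a 35 mm wide throat up to the collar at 124 mm
- collar: the collar on the bottle's neck, a fixed disc 41 mm in diameter and 6 mm high, on which the cap's rim rests when it is home; its origin is the centre of its underside, 124 mm above the table
- seat (a point): centre of the collar's top face, on the neck's axis, 130 mm above the table, z up; the cap's origin lies here when fully home. Above it stands the barbed stud, 22 mm in diameter, 35 mm high
- neck_tip (a point): top centre of the stud, 35 mm above the seat, 12 mm wide there. Four sprung grey barbs in its sides slope down and out to 32 mm across, 12 mm above the collar. The cap's lip meets them with its rim about 13 mm above the collar; the push rises to 9 to 16 N, then drops suddenly at the click (rim about 9 to 6 mm above the collar); the rest goes freely until the rim meets the rigid collar
- tub_lid: bystander: plain white lid of a tub, 76 mm diameter, 18 mm high; origin at the centre of its underside
- dose_cup: bystander: white dosing cup with an open mouth on top, 48 mm rim diameter, 45 mm high; origin at the centre of its underside
- tub: bystander: white tub with lid, 84 mm diameter, 95 mm high; origin at the centre of its underside
- mug: bystander: amber glass mug, 78 mm diameter, 90 mm high, with toothbrushes standing in it up to 185 mm; origin at the centre of its underside
- pump: bystander: white bottle, 64 mm diameter, 160 mm high; origin at the centre of its underside
- dryer: bystander: hair dryer lying on its side, about 190 x 160 x 60 mm; origin under the middle of its barrel
- brush: bystander: small brush lying on the table; origin on its underside
There are look-alikes about, which are no part of the job. Leave any orange or pink look-alike of the bottle alone.

How it is judged:
By the outcome, as a careful person would: the job done as asked, in the order asked, and still so for the second after the job is handed in, while the arm keeps its last pose, push and grip.
It also fails if it takes over 53 s, if anything falls off the work surface, if the arm or the gripper's body presses on something with over 40 N, if the wrist force passes 120 N, or if a joint passes its speed limit or range.

## Robot

A 6-joint arm with a two-finger parallel gripper is mounted at the origin on the work surface. World frame = base frame: x ahead of the robot, y to its left, z up, the work surface at z = 0. Lengths are in m, angles in degrees, forces in N, time in s.
With the tool pointing down it reaches from about 0.4 to 0.825 m from the base axis. Payload 7 kg.
Tool frame: the origin (TCP) lies on the centre line of the jaws, within the pads' length; the fingertips stand 11 mm ahead of it and the grasp point (between the pads) lies 8 mm behind it; z points along the fingers, y is the direction in which the jaws open and shut (so a half turn about z gives the same grasp; the last joint's range is limited). The gripper opens to 88 mm and grips with 3 to 60 N. Pads are 19 mm wide; open, the fingers measure 130 mm over their backs; the gripper's body (78 mm by 193 mm) begins 47 mm behind the grasp point.
Start: joints at [89.043, 20.546, 0.682, 0, -70.136, -16.507], TCP at [0.203, 0.644, 0.238] pointing down, gripper open.
Joint ranges: [-176.03, 176.03], [-82.01, 121.73], [-58.28, 71.71], [-173.87, 95.51], [-174.79, -0.11], [-173.66, 173.66]. Speed limits (degrees/s): [136.94, 136.94, 172.46, 180, 180, 180].

## Interface

Orientations are given as [roll, pitch, yaw] about the fixed x, y, z axes, in that order (R = Rz(yaw) Ry(pitch) Rx(roll)).
In Python, from plant import ctrl, cams, order gives the robot as it stands.
- The arm moves only by the tool jog_arm, never from a script. Its argument "motion" is a list of rows, each an object with "offset": the shift along the tool's x, y, z in mm, a list of three; "roll": the turn about the tool's z in rad; "hand": the finger opening in mm, from 0 to 87.6. A call has 1 to 20 rows; each row is the pose to reach, as a shift and turn from the pose commanded when the call began, along the tool's axes at that moment; what a row does not reach only later rows make up. A row lasts 1/12 s, in which the tool goes at most 41.7 mm and 7.16 degrees, less where a joint would pass 70% of its speed; a pose out of reach is approached as far as the arm can. A call with a gripper value outside its range is refused whole. The fingers move at their own pace and stop on an object; the grip force is fixed at half the most. Time passes only in rows, so rows that repeat a pose let the fingers close. It gives the time, the measured TCP pose, the force and the opening at its end, in the units of the state.
- ctrl.get_obs(): the state, without advancing time (a new reading comes with each control period).
- cams.snapshot(name): name is "side" or "top" or "wrist"; returns a dict with "img" (480x640x3 uint8, red, green, blue), "K" (3x3 intrinsics, pixels), "cam_to_world" (4x4, takes a point from camera to world coordinates); the wrist camera has in their place "T_tool_cam" (4x4, takes a point from camera to tool coordinates, whose origin is the TCP and whose axes are the flange's). Camera axes: x right, y down, z forward; pixel columns grow to the right and rows downward; lengths in m; the calibration is good to about 2 mm. A picture is of the moment at which its call begins: read the wrist's pose just before it. There is no depth.
- order.close_job(): hands the job in, once; it reports no verdict.
The state is a dict: "clock": time; "joint_pos": joint angles; "qvel": joint speeds; "tau": joint torques, N m; "tool_pos": TCP position; "orientation": TCP orientation; "force": force on the tool from outside, world axes, zero at the start; "moment": the same for the moment, N m; "opening": finger opening in m.
Only numpy, scipy, OpenCV 4.12 (cv2) and the standard library are available. Lean on these libraries where they do the work, as an engineer would, in place of code of your own. Each camera call takes 0.05 s, during which the arm holds its last target. There are 200 camera calls.

## Working session

There is one attempt and no reset: what is moved stays moved. The work goes in short steps, Python scripts to look and compute and a tool call to move; the robot and the scene stay as the last step left them, time stands still between calls to the robot, and variables do not carry over. Pictures are saved under pics/ and viewed, about 8 in all and at most 12, crops included, and the job is handed in when it is done.

Besides the shell and the picture viewer there is one more tool, called after "Request:" as name(argument=value, ...), one argument or row to a line, values as JSON. jog_arm: Moves the arm, as the interface text tells. Its arguments: {"type":"object","properties":{"motion":{"type":"array"}},"required":["motion"]}

```bash
mkdir -p pics
cat > h.py <<'E'
import numpy as np, cv2
from scipy.spatial.transform import Rotation as R
from plant import ctrl, cams, order
def snap(n,f):
    o=ctrl.get_obs(); s=cams.snapshot(n)
    cv2.imwrite(f'pics/{f}.png',s['img'][:,:,::-1])
    if n=='wrist':
        T=np.eye(4);T[:3,:3]=R.from_euler('xyz',o['orientation'],degrees=True).as_matrix();T[:3,3]=o['tool_pos']
        M=T@s['T_tool_cam']
    else: M=s['cam_to_world']
    np.savez(f'pics/{f}.npz',K=s['K'],M=M)
    return s
def load(f):
    d=np.load(f'pics/{f}.npz'); return d['K'],d['M']
def ray(f,u,v):
    K,M=load(f); d=M[:3,:3]@np.linalg.inv(K)@[u,v,1]; return M[:3,3],d
def atz(f,u,v,z):
    c,d=ray(f,u,v); return c+d*(z-c[2])/d[2]
def proj(f,p):
    K,M=load(f); q=K@(np.linalg.inv(M)@np.append(p,1))[:3]; return q[:2]/q[2]
E
python3 - <<'E'
from h import *
for n in ['side','top','wrist']: snap(n,n+'0'); print(n,load(n+'0')[1].round(3).tolist(), load(n+'0')[0][0,0])
print(ctrl.get_obs())
E
```

```text
side [[0.953, -0.17, 0.252, 0.265], [-0.304, -0.548, 0.779, -0.845], [0.006, -0.819, -0.574, 0.77], [0.0, 0.0, 0.0, 1.0]] 484.02097898575823
top [[0.142, -0.968, 0.209, 0.305], [-0.99, -0.139, 0.026, 0.002], [0.004, -0.211, -0.978, 1.273], [0.0, 0.0, 0.0, 1.0]] 444.7127487411439
wrist [[-0.299, -0.915, -0.272, 0.277], [-0.954, 0.287, 0.083, 0.62], [0.002, 0.285, -0.959, 0.384], [0.0, 0.0, 0.0, 1.0]] 334.048336065047
{'clock': 0.15, 'joint_pos': array([ 8.90432098e+01,  2.05827483e+01,  6.46373535e-01, -1.42401970e-02,
       -7.01346964e+01, -1.65072473e+01]), 'qvel': array([-0.12123055, -0.06573435,  0.11858454,  0.01610779, -0.03923897,
       -0.06006614]), 'tau': array([-9.60930956e-04, -5.83274102e+01,  2.93288487e+01,  7.00126648e+00,
        8.80331470e-03, -1.08301563e-04]), 'tool_pos': array([0.20248871, 0.64355264, 0.23683493]), 'orientation': array([ 1.79928054e+02, -7.35901919e-03, -1.74688802e+01]), 'force': array([-0.373798  , -0.51870252, -0.68297336]), 'moment': array([-0.03778275,  0.0395825 , -0.02887569]), 'opening': 0.08739432323372487}
```

View pics/top0.png

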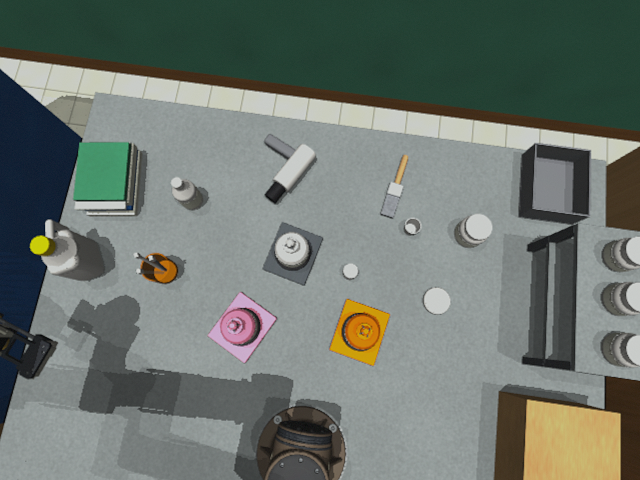

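View pics/side0.png

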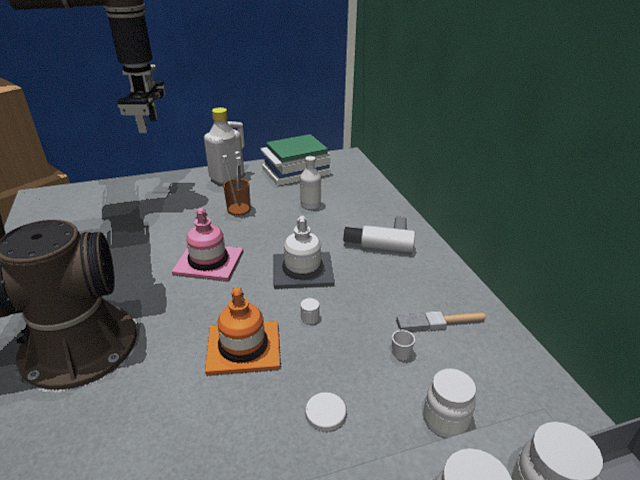

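The top view shows the cap at (350,271), the white bottle in the dark dock at (292,248), pink and orange look-alikes, and the dose cup at (412,226). The side view agrees: cap top at about (310,303), neck tip at about (302,220).

Run:
```python
from h import *
print('cap top',atz('top0',350,270,.042), atz('side0',310,304,.042))
print('tip',atz('top0',290,243,.165), atz('side0',302,219,.165))
print('cup',atz('top0',412.5,224,.045),'orange tip',atz('top0',366,330,.165))
a=cv2.imread('pics/top0.png')[200:300,240:380]; b=cv2.imread('pics/side0.png')[205:330,250:350]
cv2.imwrite('pics/c1.png',np.hstack([cv2.resize(a,(560,400),interpolation=2),cv2.resize(b,(240,300),interpolation=2)if 0 else np.vstack([cv2.resize(b,(240,300),interpolation=2),np.zeros((100,240,3),np.uint8)])]))
```

```text
cap top [ 0.49608312 -0.06334351  0.042     ] [ 0.49514093 -0.06808502  0.042     ]
tip [0.52394803 0.10317858 0.165     ] [0.52426377 0.09165993 0.165     ]
cup [ 0.65210878 -0.22272514  0.045     ] orange tip [ 0.33585734 -0.11431793  0.165     ]
```

View pics/c1.png

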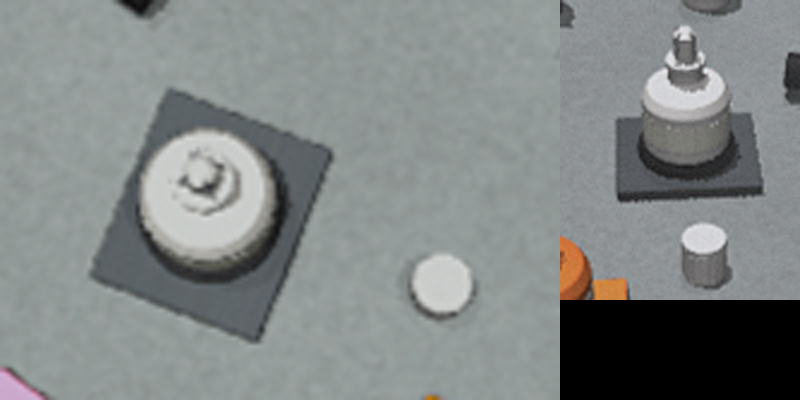

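```bash
cat >> h.py <<'E'
def off(p):
    o=ctrl.get_obs(); r=R.from_euler('xyz',o['orientation'],degrees=True); return (1000*r.inv().apply(np.array(p)-o['tool_pos'])).round(1)
E
python3 - <<'E'
from h import *
print('tip',atz('top0',291.2,243.7,.165), atz('side0',302,217.5,.165)); print(off([.496,-.066,.2]))
E
```

```text
tip [0.52258596 0.09987534 0.165     ] [0.5261181  0.09812106 0.165     ]
[493.  588.7  37.6]
```

Request:
jog_arm(
  motion=[
    {"offset":[493,589,0],"roll":0,"hand":87.6},
    {"offset":[493,589,0],"roll":0,"hand":87.6},
    {"offset":[493,589,0],"roll":0,"hand":87.6},
    {"offset":[493,589,0],"roll":0,"hand":87.6},
    {"offset":[493,589,0],"roll":0,"hand":87.6},
    {"offset":[493,589,0],"roll":0,"hand":87.6},
    {"offset":[493,589,0],"roll":0,"hand":87.6},
    {"offset":[493,589,0],"roll":0,"hand":87.6},
    {"offset":[493,589,0],"roll":0,"hand":87.6},
    {"offset":[493,589,0],"roll":0,"hand":87.6},
    {"offset":[493,589,0],"roll":0,"hand":87.6},
    {"offset":[493,589,0],"roll":0,"hand":87.6},
    {"offset":[493,589,0],"roll":0,"hand":87.6},
    {"offset":[493,589,0],"roll":0,"hand":87.6},
    {"offset":[493,589,0],"roll":0,"hand":87.6},
    {"offset":[493,589,0],"roll":0,"hand":87.6},
    {"offset":[493,589,0],"roll":0,"hand":87.6},
    {"offset":[493,589,0],"roll":0,"hand":87.6},
    {"offset":[493,589,37],"roll":0,"hand":87.6},
    {"offset":[493,589,37],"roll":0,"hand":87.6},
  ],
)

```text
clock: 1.82
tool_pos: [0.4941, -0.0691, 0.1952]
orientation: [179.9, 0.4, -17.8]
force: [-2.7, -0.0, -2.0]
opening: 0.0878
```

Request:
jog_arm(
  motion=[
    {"offset":[0,0,0],"roll":0,"hand":87.6},
    {"offset":[0,0,0],"roll":0,"hand":87.6},
    {"offset":[0,0,0],"roll":0,"hand":87.6},
  ],
)

```text
clock: 2.07
tool_pos: [0.4967, -0.0652, 0.2018]
orientation: [-180.0, -0.1, -17.4]
force: [0.7, -0.6, 0.9]
opening: 0.0873
```

Run:
```python
from h import *
snap('wrist','w1'); o=ctrl.get_obs(); print(o['clock'],o['tool_pos'],o['orientation'],o['joint_pos'])
print('pred cap top px',proj('w1',[.496,-.066,.042]),'tip',proj('w1',[.5245,.099,.165]))
```

```text
2.1167 [ 0.49669907 -0.06500595  0.20190053] [-1.79941364e+02 -1.20099371e-01 -1.73718599e+01] [ 1.50680328e+01  5.58539051e+00 -2.39665556e+01  1.71932118e-02
 -6.03152434e+01  5.75516715e+01]
pred cap top px [320.49734555 227.35853342] tip [ 50.84040148 311.58045041]
```

View pics/w1.png

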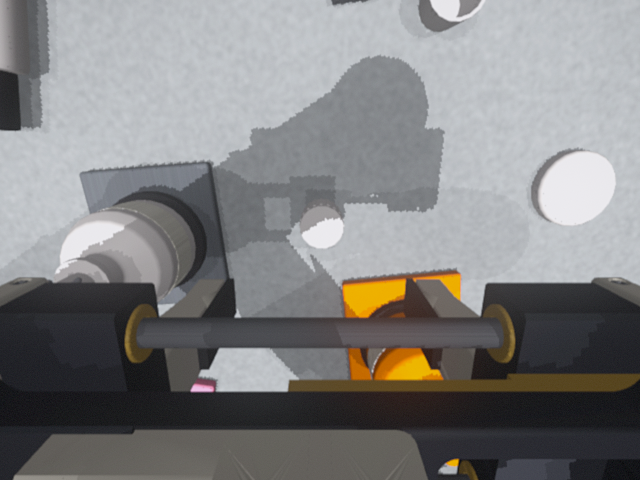

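The wrist view shows the cap top at about (322,224), against a prediction of (320.5,227), so they agree. The bottle shoulder is at left, (90,250), and the orange look-alike is behind the jaws.

Run:
```python
from h import *
im=cv2.imread('pics/w1.png')[180:270,270:380]; cv2.imwrite('pics/c2.png',cv2.resize(im,None,fx=7,fy=6,interpolation=2)[:540])
for uv in [(322,222),(322,224),(322,226)]: p=atz('w1',*uv,.042); print(p, off([p[0],p[1],.018]))
```

```text
[ 0.50056064 -0.06890627  0.042     ] [  4.5   2.8 183.9]
[ 0.4987053 -0.0683312  0.042    ] [  2.5   2.8 183.9]
[ 0.49684349 -0.06775412  0.042     ] [  0.6   2.8 183.9]
```

View pics/c2.png

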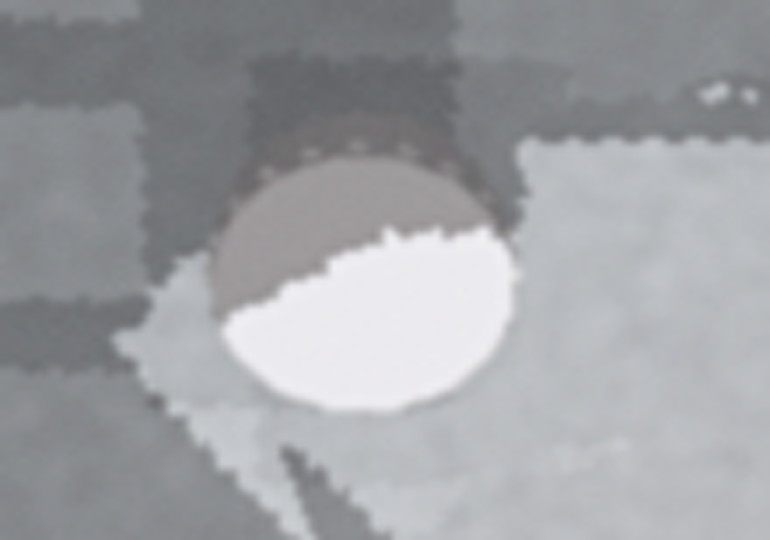

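Enlarged, the cap's top ellipse is centred at (322.3,227.2), so the shift is about [-0.6, 3] mm. I'll descend in steps and grip.

Request:
jog_arm(
  motion=[
    {"offset":[-1,3,40],"roll":0,"hand":87.6},
    {"offset":[-1,3,75],"roll":0,"hand":87.6},
    {"offset":[-1,3,105],"roll":0,"hand":87.6},
    {"offset":[-1,3,130],"roll":0,"hand":87.6},
    {"offset":[-1,3,150],"roll":0,"hand":87.6},
    {"offset":[-1,3,165],"roll":0,"hand":87.6},
    {"offset":[-1,3,175],"roll":0,"hand":87.6},
    {"offset":[-1,3,181],"roll":0,"hand":87.6},
    {"offset":[-1,3,181],"roll":0,"hand":87.6},
    {"offset":[-1,3,181],"roll":0,"hand":87.6},
    {"offset":[-1,3,181],"roll":0,"hand":87.6},
  ],
)

```text
clock: 3.03
tool_pos: [0.4951, -0.068, 0.0207]
orientation: [-179.9, -0.1, -17.4]
force: [0.6, 0.7, 1.0]
opening: 0.0876
```

Request:
jog_arm(
  motion=[
    {"offset":[0,0,0],"roll":0,"hand":60},
    {"offset":[0,0,0],"roll":0,"hand":50},
    {"offset":[0,0,0],"roll":0,"hand":40},
    {"offset":[0,0,0],"roll":0,"hand":20},
    {"offset":[0,0,0],"roll":0,"hand":0},
    {"offset":[0,0,0],"roll":0,"hand":0},
    {"offset":[0,0,0],"roll":0,"hand":0},
    {"offset":[0,0,0],"roll":0,"hand":0},
    {"offset":[0,0,0],"roll":0,"hand":0},
    {"offset":[0,0,0],"roll":0,"hand":0},
    {"offset":[0,0,0],"roll":0,"hand":0},
    {"offset":[0,0,0],"roll":0,"hand":0},
  ],
)

```text
clock: 4.03
tool_pos: [0.4943, -0.0685, 0.0196]
orientation: [-180.0, -0.0, -17.5]
force: [-0.0, -0.1, -0.7]
opening: 0.0412
```

Gripped: the opening is 41 mm and the rim is about 20 mm below the TCP. I'll lift and move to a viewpoint 90 mm behind the neck in tool x.

Request:
jog_arm(
  motion=[
    {"offset":[0,0,-20],"roll":0,"hand":0},
    {"offset":[0,0,-50],"roll":0,"hand":0},
    {"offset":[0,0,-85],"roll":0,"hand":0},
    {"offset":[0,0,-120],"roll":0,"hand":0},
    {"offset":[0,0,-155],"roll":0,"hand":0},
    {"offset":[0,0,-190],"roll":0,"hand":0},
    {"offset":[0,0,-215],"roll":0,"hand":0},
    {"offset":[-20,-30,-215],"roll":0,"hand":0},
    {"offset":[-40,-60,-215],"roll":0,"hand":0},
    {"offset":[-60,-90,-215],"roll":0,"hand":0},
    {"offset":[-80,-120,-215],"roll":0,"hand":0},
    {"offset":[-100,-150,-215],"roll":0,"hand":0},
    {"offset":[-112,-165,-215],"roll":0,"hand":0},
    {"offset":[-112,-169,-215],"roll":0,"hand":0},
    {"offset":[-112,-169,-215],"roll":0,"hand":0},
    {"offset":[-112,-169,-215],"roll":0,"hand":0},
    {"offset":[-112,-169,-215],"roll":0,"hand":0},
  ],
)

```text
clock: 5.45
tool_pos: [0.4382, 0.1255, 0.2344]
orientation: [180.0, 0.0, -17.5]
force: [-1.0, -0.2, -0.6]
opening: 0.0412
```

Run:
```python
from h import *
snap('wrist','w2'); o=ctrl.get_obs(); print(o['clock'],o['tool_pos'],o['orientation'],o['opening'],o['force'])
print('tip',proj('w2',[.5245,.099,.165]),'seat',proj('w2',[.5245,.099,.13]))
```

```text
5.5 [0.43824066 0.12542263 0.23441146] [ 1.79977146e+02  1.47018141e-02 -1.75364429e+01] 0.04078611323423673 [ 0.38866508  0.09933954 -0.70839829]
tip [318.42606656 119.93225569] seat [318.53540024 122.81239403]
```

View pics/w2.png

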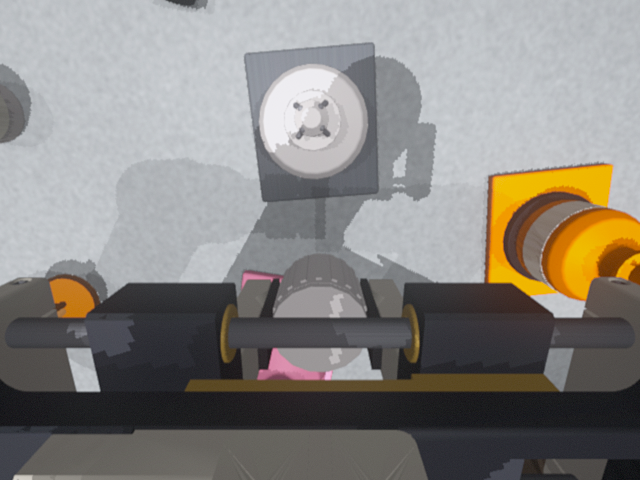

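Looking down the neck axis, the tip is at about (313,117) against a prediction of (318,120). The cap sits between the pads at about x=320. I'll enlarge both.

Run:
```python
from h import *
i=cv2.imread('pics/w2.png')
a=cv2.resize(i[80:155,275:350],(525,525),interpolation=2); b=cv2.resize(i[235:385,255:390],(270,300),interpolation=2)
b=np.vstack([b,np.zeros((225,270,3),np.uint8)]); cv2.imwrite('pics/c3.png',np.hstack([a,b]))
o=ctrl.get_obs(); t=o['tool_pos']
print('captop proj',proj('w2',t+[0,0,.042-.0196]),'rim',proj('w2',t-[0,0,.0196]))
```

```text
captop proj [319.70380894 332.3570818 ] rim [319.59280704 289.94981   ]
```

View pics/c3.png

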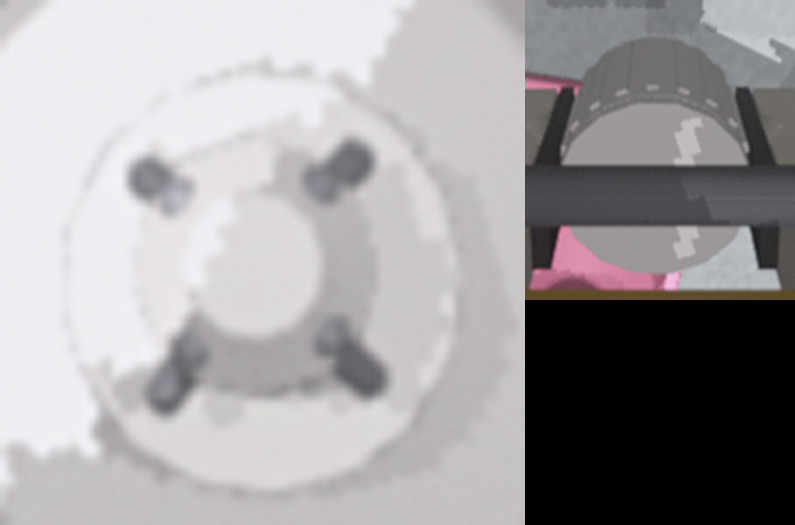

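Tip centre is (311.4,117.7), collar centre (312.3,119.6), and the held cap's top-face centre (321,328).

Run:
```python
from h import *
o=ctrl.get_obs(); t=o['tool_pos']; r=R.from_euler('xyz',o['orientation'],degrees=True)
A=atz('w2',311.4,117.7,.165);B=atz('w2',312.3,119.6,.130);C=atz('w2',321,328,t[2]+.0224)
print(A,B,C); print('tip-cap tool mm',1000*r.inv().apply(A-C),'collar-cap',1000*r.inv().apply(B-C),'tip-tcp',off(A),'collar-tcp',off(B))
```

```text
[0.52701171 0.1027055  0.165     ] [0.52788414 0.10257617 0.13      ] [0.44007676 0.12427053 0.25681146]
tip-cap tool mm [89.41605273 -5.66837306 91.78626857] collar-cap [ 90.29588811  -5.82188743 126.78598551] tip-tcp [91.5 -5.1 69.4] collar-tcp [ 92.4  -5.3 104.4]
```

Request:
jog_arm(
  motion=[
    {"offset":[30,-2,0],"roll":0,"hand":0},
    {"offset":[60,-4,0],"roll":0,"hand":0},
    {"offset":[85,-5.5,0],"roll":0,"hand":0},
    {"offset":[91,-5.5,15],"roll":0,"hand":0},
    {"offset":[91,-5.5,30],"roll":0,"hand":0},
    {"offset":[91,-5.5,40],"roll":0,"hand":0},
    {"offset":[91,-5.5,40],"roll":0,"hand":0},
    {"offset":[91,-5.5,40],"roll":0,"hand":0},
    {"offset":[91,-5.5,40],"roll":0,"hand":0},
  ],
)

```text
clock: 6.25
tool_pos: [0.5269, 0.1041, 0.1954]
orientation: [-180.0, -0.1, -17.5]
force: [-0.0, -0.3, -0.1]
opening: 0.0409
```

Run:
```python
from h import *
snap('side','s3'); snap('top','t3'); o=ctrl.get_obs(); print(o['clock'],o['tool_pos'],o['orientation'],o['opening'],o['force'])
a=cv2.imread('pics/side0.png'); a=cv2.imread('pics/s3.png')
print(proj('s3',[.5275,.1025,.165]),proj('s3',[.5275,.1025,.130]),proj('s3',o['tool_pos']))
cv2.imwrite('pics/c4.png',cv2.resize(a[180:280,255:355],(600,600),interpolation=2))
```

```text
6.35 [0.52692699 0.10450882 0.19571036] [-1.79931168e+02 -7.82715100e-02 -1.74385145e+01] 0.04119133690189372 [ 0.42844549  0.95773368 -0.77177567]
[302.05056975 216.48340222] [302.26029166 228.81181263] [301.38952362 204.92868244]
```

View pics/c4.png

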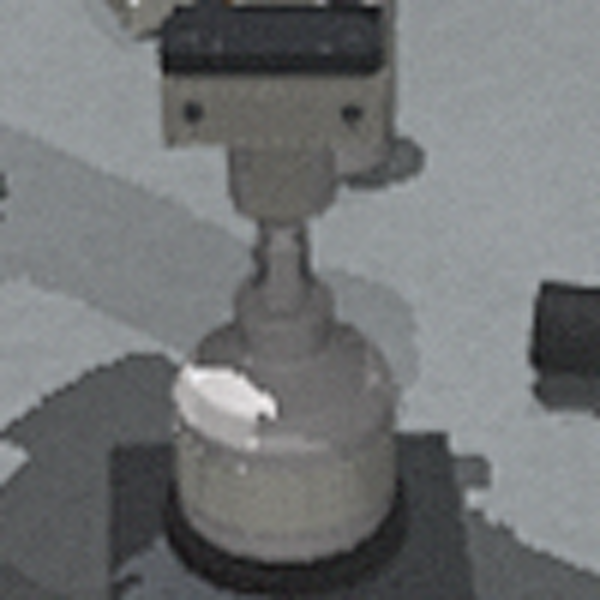

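In the side view the cap (centre at about x=283 in the crop), the stud (285) and the collar (284) line up. I'll descend in stages while watching the force.

Request:
jog_arm(
  motion=[
    {"offset":[0,0,6],"roll":0,"hand":0},
    {"offset":[0,0,12],"roll":0,"hand":0},
    {"offset":[0,0,17],"roll":0,"hand":0},
    {"offset":[0,0,22],"roll":0,"hand":0},
    {"offset":[0,0,26],"roll":0,"hand":0},
    {"offset":[0,0,30],"roll":0,"hand":0},
    {"offset":[0,0,30],"roll":0,"hand":0},
    {"offset":[0,0,30],"roll":0,"hand":0},
  ],
)

```text
clock: 7.02
tool_pos: [0.5265, 0.1042, 0.1643]
orientation: [180.0, 0.0, -17.5]
force: [0.2, -0.4, 0.0]
opening: 0.0411
```

Request:
jog_arm(
  motion=[
    {"offset":[0,0,1],"roll":0,"hand":0},
    {"offset":[0,0,2],"roll":0,"hand":0},
    {"offset":[0,0,3],"roll":0,"hand":0},
    {"offset":[0,0,4],"roll":0,"hand":0},
    {"offset":[0,0,4],"roll":0,"hand":0},
    {"offset":[0,0,4],"roll":0,"hand":0},
  ],
)

```text
clock: 7.52
tool_pos: [0.5269, 0.1039, 0.1615]
orientation: [180.0, -0.1, -17.4]
force: [-1.0, -2.5, 7.3]
opening: 0.0408
```

Request:
jog_arm(
  motion=[
    {"offset":[0,0,1],"roll":0,"hand":0},
    {"offset":[0,0,2],"roll":0,"hand":0},
    {"offset":[0,0,2],"roll":0,"hand":0},
  ],
)

```text
clock: 7.77
tool_pos: [0.5273, 0.1039, 0.1604]
orientation: [-180.0, -0.1, -17.4]
force: [-2.4, -3.7, 12.9]
opening: 0.0404
```

Request:
jog_arm(
  motion=[
    {"offset":[0,0,1],"roll":0,"hand":0},
    {"offset":[0,0,2],"roll":0,"hand":0},
    {"offset":[0,0,2],"roll":0,"hand":0},
  ],
)

```text
clock: 8.02
tool_pos: [0.5278, 0.104, 0.1591]
orientation: [-179.9, -0.2, -17.4]
force: [-3.6, -2.5, 14.1]
opening: 0.041
```

Request:
jog_arm(
  motion=[
    {"offset":[0,0,1],"roll":0,"hand":0},
    {"offset":[0,0,1],"roll":0,"hand":0},
    {"offset":[0,0,1],"roll":0,"hand":0},
  ],
)

```text
clock: 8.27
tool_pos: [0.528, 0.1041, 0.1581]
orientation: [-179.9, -0.2, -17.4]
force: [-2.0, -3.3, 14.1]
opening: 0.0409
```

Request:
jog_arm(
  motion=[
    {"offset":[0,0,1],"roll":0,"hand":0},
    {"offset":[0,0,1],"roll":0,"hand":0},
    {"offset":[0,0,1],"roll":0,"hand":0},
  ],
)

```text
clock: 8.52
tool_pos: [0.5269, 0.1042, 0.155]
orientation: [-180.0, -0.1, -17.5]
force: [0.4, -1.2, 0.5]
opening: 0.0409
```

Request:
jog_arm(
  motion=[
    {"offset":[0,0,1],"roll":0,"hand":0},
    {"offset":[0,0,1],"roll":0,"hand":0},
    {"offset":[0,0,1],"roll":0,"hand":0},
  ],
)

```text
clock: 8.77
tool_pos: [0.5264, 0.1044, 0.1532]
orientation: [180.0, 0.0, -17.5]
force: [-0.1, 0.0, -0.3]
opening: 0.0406
```

The force dropped from 14 N to 0, which is the click. The rim is about 3.5 mm above the collar.

Request:
jog_arm(
  motion=[
    {"offset":[0,0,1],"roll":0,"hand":0},
    {"offset":[0,0,2],"roll":0,"hand":0},
    {"offset":[0,0,3],"roll":0,"hand":0},
    {"offset":[0,0,3],"roll":0,"hand":0},
    {"offset":[0,0,3],"roll":0,"hand":0},
  ],
)

```text
clock: 9.18
tool_pos: [0.5265, 0.1043, 0.1504]
orientation: [180.0, 0.0, -17.5]
force: [-0.5, 0.3, 0.0]
opening: 0.0405
```

Request:
jog_arm(
  motion=[
    {"offset":[0,0,1],"roll":0,"hand":0},
    {"offset":[0,0,1],"roll":0,"hand":0},
    {"offset":[0,0,1],"roll":0,"hand":0},
  ],
)

```text
clock: 9.43
tool_pos: [0.5266, 0.1043, 0.1496]
orientation: [-180.0, -0.0, -17.5]
force: [0.8, 0.0, 0.1]
opening: 0.041
```

Request:
jog_arm(
  motion=[
    {"offset":[0,0,1],"roll":0,"hand":0},
    {"offset":[0,0,1],"roll":0,"hand":0},
    {"offset":[0,0,1],"roll":0,"hand":0},
  ],
)

```text
clock: 9.68
tool_pos: [0.5267, 0.1043, 0.1496]
orientation: [-180.0, -0.0, -17.4]
force: [-3.6, 0.7, 7.6]
opening: 0.0409
```

Contact came at TCP z = 0.1496, so the rim is at 0.130, which is home with no slip. I'll press a little more.

Request:
jog_arm(
  motion=[
    {"offset":[0,0,0.5],"roll":0,"hand":0},
    {"offset":[0,0,0.5],"roll":0,"hand":0},
    {"offset":[0,0,0.5],"roll":0,"hand":0},
    {"offset":[0,0,0.5],"roll":0,"hand":0},
    {"offset":[0,0,0.5],"roll":0,"hand":0},
    {"offset":[0,0,0.5],"roll":0,"hand":0},
  ],
)

```text
clock: 10.18
tool_pos: [0.5267, 0.1043, 0.1495]
orientation: [-180.0, -0.0, -17.4]
force: [-5.7, -0.2, 11.2]
opening: 0.0411
```

Run:
```python
from h import *
for k in range(3):
    snap('side','s4'); o=ctrl.get_obs(); print(o['clock'],o['tool_pos'],o['force'],o['opening'])
cv2.imwrite('pics/c5.png',cv2.resize(cv2.imread('pics/s4.png')[180:280,255:355],(600,600),interpolation=2))
```

```text
10.2333 [0.52668438 0.10425927 0.14951715] [-5.14997092 -0.62099409 12.15059888] 0.04108421188741523
10.2833 [0.5267086  0.10429809 0.14954101] [-4.99108975  0.64237714 11.51133621] 0.04074200573647494
10.3333 [0.52667841 0.10426248 0.14953462] [-5.40665563 -0.03325733 12.36262032] 0.04115597496187161
```

View pics/c5.png

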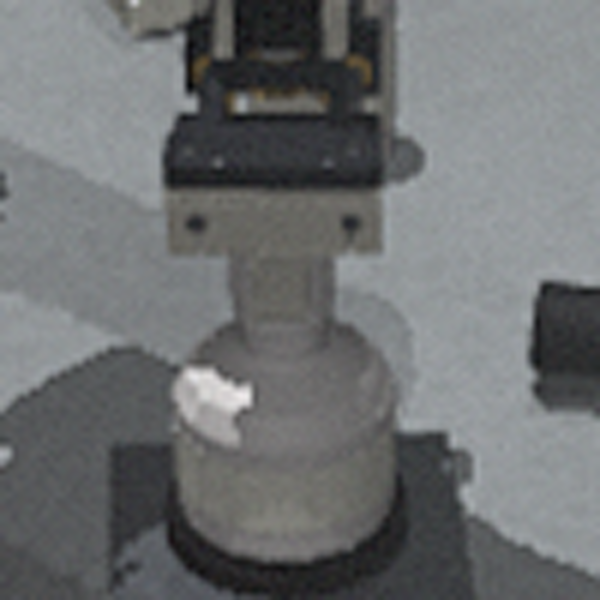

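The side view shows the cap seated flush on the collar, with no stud or gap visible. The push is steady at about 12 N.

```bash
python3 -c "
from h import *
print(order.close_job()); o=ctrl.get_obs(); print(o['clock'],o['tool_pos'],o['force'],o['opening'])"
```

```text
the job is handed in; nothing more can be done
None
the job is handed in; nothing more can be done
```

The cap is on the bottle's neck, fully home on the collar, and I handed the job in at about 10.3 s with the gripper still holding and pressing it.

- **Click:** the push rose to about 14 N, then dropped to about 0 between rim heights of roughly 8.5 and 5.5 mm above the collar.
- **Seating:** the rim stopped at about 130 mm above the table, which is the seat height. The jaw opening stayed at 41 mm, so the grip did not slip. The last side view shows no gap between rim and collar.
- **Final push:** it read 11–12 N downward, slightly above the 10 N asked. A sideways load of about 5 N was also present and I left it uncorrected.
- **Camera disagreement:** early top and side estimates of the neck differed by about 4 mm. The close wrist view shifted the target a further 3–4 mm. The cap went over the stud with almost no sideways force (under 0.5 N) before the barbs.
- **Other objects:** no contact showed in the force readings, but I took no final picture of the whole table to confirm nothing else had moved.

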